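Start the loose hold-down bolt of a bench shaker

TASK

The right-hand hand bolt of the shaker's hold-down bar (the knob that stands high) has not caught its thread yet. First take the dropper bottle off the shaker and stand it upright on the worktop, leaving the other things alone; then turn the bolt backward (anticlockwise from above) until its thread drops into the start of the boss's thread, and turn it forward (clockwise) one full turn from there. Finish while still gripping the knob, so that the started bolt is held until the bar has been squared up.

Things in the scene. Friction and masses are not known exactly. Their poses are not given: they have to be found in the camera images.
- shaker: Bench shaker, fixed to the worktop: white base, control panel in front, aluminium platform 210 mm (x) by 300 mm (y), top 64 mm above the worktop. Origin on the worktop under the platform's centre; x points away from the panel, y to its left, z up. A white foam rack, 182 mm (x) by 150 mm (y), lies centred on the platform, top 91 mm above the worktop.
- bar_top (a point): Centre of the upper side (97.5 mm above the worktop) of the aluminium hold-down bar, 30 mm wide, 250 mm long along the shaker's y, over the rack; 4 mm high edge folds over the rack only. A hand bolt at each end: the left one (shaker's y = +105 mm) is tight, its knob low (top at 137 mm); leave it.
- bar_eye (a point): The eye in the bar's right end (shaker's x = 0, y = -105 mm), at the bar's top, with a 29 mm washer 2 mm thick: the vertical axis of the loose bolt goes through it and stays in place. Under it, hidden, the steel boss with the thread. Nothing else stands within 65 mm of this axis above the bar except the dropper bottle.
- bolt_grip (a point): Middle of the loose bolt's knob, on its axis: ribbed black round knob, 34 mm in diameter, 22 mm tall (11 mm above and below this point), over a hub 25 to 22 mm in diameter, 14 mm tall, and the steel shank (16 to 19 mm) that goes through the bar's eye. 148 mm above the worktop when joint bolt is 0; goes down with it. Grip it from above at any yaw.
- bolt (a joint): How far the loose bolt has gone down, m; 0.0235 is tight. At the start, 0.0025 to 0.0045, it rests on top of the boss's first thread. Turned backward it climbs 1.3 mm a rad, then falls off the thread's end to about 0.010: by its weight (2 N), once the fingers let go or follow it down. From there one forward turn takes it down 8 mm, to about 0.018. Backward beyond the drop it climbs again.
- bolt_turn (a joint): Angle of the loose bolt, rad: 0 as found, grows forward (clockwise from above), no stops; right-hand single thread of 8 mm pitch. The drop comes 0.4 to 1.4 rad backward of the start, where exactly is not known. Turning takes about 0.03 N m. A short white index mark on the knob's top shows the angle.
- dropper_mid (a point): Middle of the dropper bottle (half-way up its 85 mm; z up along it): white round body 29 mm in diameter and 54 mm tall, narrow cap above it, 18 then 12 mm in diameter; about 30 g. It stands loose on the platform on the near side of the bar, 55 to 67 mm from the bolt's axis, in the way of fingers that turn the knob.
- free_spot (a point): A point on the bare worktop to the right of the shaker, always free for 60 mm round: a good place to stand the dropper bottle (any other free place on the worktop will do). Two tube racks 107 mm tall stand farther to the right and behind.
- wash_bottle: Bystander: white plastic bottle with red cap, 68 mm in diameter, 154 mm tall, standing on the worktop to the left; origin at the centre of its underside.
- timer: Bystander: white count-down timer, 62 by 66 by 21 mm, on the worktop to the right; origin at the centre of its underside.
- tape_roll: Bystander: roll of tape, 62 mm in diameter, 18 mm tall, on the worktop beyond the timer; origin at the centre of its underside.

How it is judged:
By the outcome, as a careful person would: the job done as asked, in the order asked, and still so for the second after the job is handed in, while the arm keeps its last pose, push and grip.
It also fails if it takes over 72 s, if anything falls off the work surface, if the arm or the gripper's body presses on something with over 40 N, if the wrist force passes 120 N, or if a joint passes its speed limit or range.

ROBOT

A 6-joint arm with a two-finger parallel gripper is mounted at the origin on a cart in front of the work surface, level with it; the furniture and walls round the work are solid. World frame = base frame: x ahead of the robot, y to its left, z up, the work surface at z = 0. Lengths are in m, angles in degrees, forces in N, time in s.
With the tool pointing down it reaches from about 0.35 to 0.875 m from the base axis. Payload 4.2 kg.
Tool frame: the origin (TCP) lies on the front face of the gripper's body, between the roots of the fingers; the fingertips stand finger_overhang ahead of it and the grasp point (between the pads) lies 51 mm ahead of it (finger_overhang is the distance from the TCP to the fingertips, in m); z points along the fingers, y is the line along which they close (so a half turn about z gives the same grasp; the last joint's range is limited). The gripper opens to 87 mm and grips with 3 to 60 N. Pads are 19 mm wide; open, the fingers measure 117 mm over their backs; the gripper's body (75 mm by 190 mm) begins 51 mm behind the grasp point.
Start: joints at [14.817, 22.042, 0.453, 0, -68.411, -14.817], TCP at [0.625, 0, 0.292] pointing down, gripper open.
Joint ranges: [-179.83, 179.83], [-69.29, 118.12], [-61.27, 80.66], [-181.25, 117.63], [-171.15, -9.14], [-177.46, 177.46]. Speed limits (degrees/s): [159.86, 159.86, 180, 180, 180, 180].

INTERFACE

Orientations are given as a 3x3 rotation matrix whose columns are the frame's x, y, z axes.
In Python, from station import sense, capture, camera_model, finish_job, finger_overhang gives the robot as it stands. The module is installed in compiled form; this text tells all that it offers.
- The arm moves only by the tool jog_arm, never from a script. Its argument "rows" is a list that holds one entry, the list of rows, each a list of 4 numbers: the shift along the tool's x, y, z in m, then the turn about the tool's z in rad. A call has 1 to 20 rows; each row shifts and turns the commanded pose from where the row before left it, along the tool's axes as they then stand; what a row does not reach is not made up. A row lasts 1/8 s, in which the tool goes at most 62.5 mm and 10.7 degrees, less where a joint would pass 70% of its speed; a pose out of reach is approached as far as the arm can. A call is refused whole if a number of a shift passes 0.0625 or a number of a turn 0.188, either way. A call with a gripper value outside its range is refused whole. "claw" is the opening, from 0 (shut) to 1 (fully open), set as the call begins (left out, the last holds). The fingers move at their own pace and stop on an object; the grip force is fixed at half the most. Time passes only in rows, so rows that do not move let the fingers close. It gives the time, the measured TCP pose, the force, the opening and the grip force at its end, in the units of the state.
- sense(): the state, without advancing time (a new reading comes with each control period).
- capture(name): name is "scene" or "side" or "wrist"; returns the picture (384x512x3 uint8, red, green, blue); there is no depth.
- camera_model(name): a dict with "fovy" (degrees; the focal length in pixels is half the picture's height over the tangent of half this angle, whatever the lens; pixels are square), "cx", "cy" (the principal point, pixels), "eye" and "rotation" of the camera in the world. Camera axes: x right, y down, z forward; pixel columns grow to the right and rows downward; lengths in m; the calibration is good to about 2 mm. A picture is of the moment at which its call begins: read the wrist's pose just before it. camera_model takes no time and is no camera call; for the wrist camera it gives the pose at the moment of the call.
- finish_job(): hands the job in; it is judged then, once.
The state is a dict: "time_s": time; "joints": joint angles; "joint_velocities": joint speeds; "effort": joint torques, N m; "tcp_pos": TCP position; "ee_rot": TCP orientation; "wrist_force": force on the tool from outside, world axes, zero at the start; "moment": the same for the moment, N m; "gripper_width": opening from 0.0 (shut) to 1.0 (fully open); "gripper_force": force on a finger pad.
Only numpy, scipy, OpenCV 4.12 (cv2) and the standard library are available. Lean on these libraries where they do the work, as an engineer would, in place of code of your own. Each camera call takes 0.05 s, during which the arm holds its last target. There are 200 camera calls.

## Working session

There is one attempt and no reset: what is moved stays moved. The work goes in short steps, Python scripts to look and compute and a tool call to move; the robot and the scene stay as the last step left them, time stands still between calls to the robot, and variables do not carry over. Pictures are saved under pics/ and viewed, at most 10 in all, crops included, and the job is handed in when it is done.

Besides the shell and the picture viewer there is one more tool, called after ">>>" as name([rows], argument=value, ...), one row to a line, values as JSON. jog_arm: Moves the arm, as the interface text tells. Its arguments: {"type":"object","properties":{"rows":{"type":"array"},"claw":{"type":"number"}},"required":["rows"]}

```bash
mkdir -p pics
cat > h.py <<'E'
import numpy as np, cv2, json
from station import *
def snap(n,fn):
    m=camera_model(n); im=capture(n)
    cv2.imwrite(f'pics/{fn}.png',cv2.cvtColor(im,cv2.COLOR_RGB2BGR))
    json.dump({k:np.array(v).tolist() if not isinstance(v,str) else v for k,v in m.items()},open(f'pics/{fn}.json','w'))
    return im
def ray(fn,u,v):
    m=json.load(open(f'pics/{fn}.json')); f=192/np.tan(np.radians(m['fovy'])/2)
    d=np.array(m['rotation'])@np.array([(u-m['cx'])/f,(v-m['cy'])/f,1]); return np.array(m['eye']),d/np.linalg.norm(d)
def atz(fn,u,v,z):
    e,d=ray(fn,u,v); return e+d*(z-e[2])/d[2]
def tri(*obs):
    A=np.zeros((3,3));b=np.zeros(3)
    for o in obs:
        e,d=ray(*o);P=np.eye(3)-np.outer(d,d);A+=P;b+=P@e
    p=np.linalg.solve(A,b)
    return p.round(4),[round(float(np.linalg.norm((np.eye(3)-np.outer(ray(*o)[1],ray(*o)[1]))@(p-ray(*o)[0]))),4) for o in obs]
E
python3 - <<'E'
from h import *
a=[snap(n,n+'0') for n in('scene','side','wrist')]
s=sense();print(s['time_s'],finger_overhang,s['tcp_pos'],s['ee_rot'],s['gripper_width'])
for n in('scene','side','wrist'):print(n,camera_model(n))
c=np.vstack([np.hstack(a[:2]),np.hstack([a[2],a[2]*0])])
cv2.imwrite('pics/all.png',cv2.resize(cv2.cvtColor(c,cv2.COLOR_RGB2BGR),(800,600)))
E
```

```text
0.15 0.0697 [6.24673595e-01 2.03589960e-05 2.91417153e-01] [[-1.40931864e-04 -9.99998597e-01 -1.66904619e-03]
 [-9.99999982e-01  1.41142459e-04 -1.26059894e-04]
 [ 1.26295291e-04  1.66902840e-03 -9.99998599e-01]] 1.0033437880254445
scene {'fovy': 47.36586551624428, 'cx': 257.59734447862127, 'cy': 185.36331692325805, 'eye': array([-0.4350921 , -0.61551775,  0.75444856]), 'rotation': array([[ 0.54380378, -0.41683693,  0.72837107],
       [-0.83891025, -0.24672222,  0.48513683],
       [-0.02251762, -0.8748572 , -0.48385725]])}
side {'fovy': 56.16017426148047, 'cx': 258.9635073685203, 'cy': 187.46789127227183, 'eye': array([ 0.51987667, -0.95083448,  0.79831744]), 'rotation': array([[ 9.99990163e-01, -1.63925106e-03,  4.12143314e-03],
       [-4.32305426e-03, -5.68077338e-01,  8.22963820e-01],
       [ 9.92248455e-04, -8.22973542e-01, -5.68078836e-01]])}
wrist {'fovy': 66.77752337362993, 'cx': 253.34319122305527, 'cy': 193.79864769887587, 'eye': array([ 0.62574905, -0.06747605,  0.38464047]), 'rotation': array([[-9.99996099e-01,  2.48641588e-04, -2.78212561e-03],
       [-4.46023731e-04,  9.69035575e-01,  2.46920748e-01],
       [ 2.75737345e-03,  2.46921025e-01, -9.69031684e-01]])}
```

View pics/all.png

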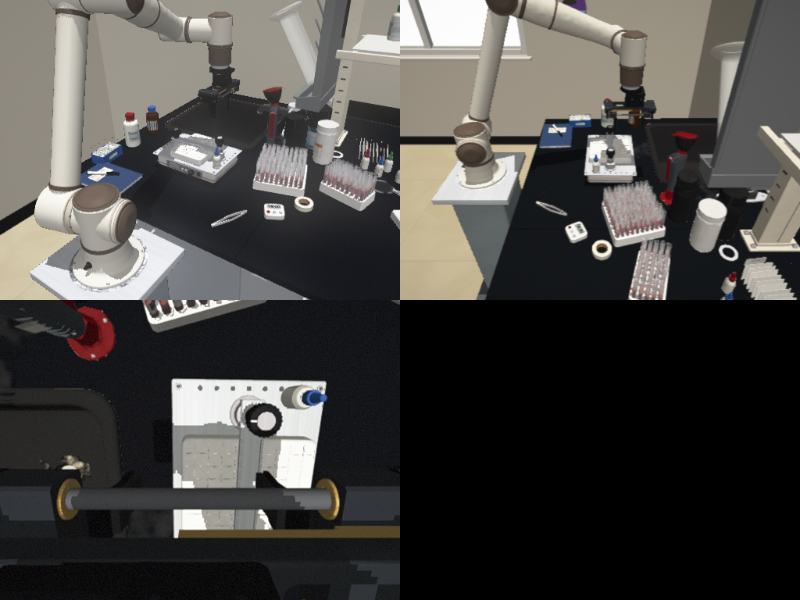

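The scene view shows the shaker. In the wrist view the knob is at about (338,153) and the bottle at about (385,125), in original pixels. Next, closer crops.

Run:
```python
from h import *
w=cv2.imread('pics/wrist0.png')[90:210,210:430]; s=cv2.imread('pics/side0.png')[165:235,220:320]; c=cv2.imread('pics/scene0.png')[165:235,195:315]
W=cv2.resize(w,(550,300),interpolation=cv2.INTER_CUBIC)
S=cv2.resize(s,(400,280),interpolation=cv2.INTER_CUBIC);C=cv2.resize(c,(400,233),interpolation=cv2.INTER_CUBIC)
o=np.zeros((590,800,3),np.uint8);o[:300,:550]=W;o[305:585,:400]=S;o[305:538,400:]=C
cv2.imwrite('pics/c1.png',o)
```

```text
(no output)
```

View pics/c1.png

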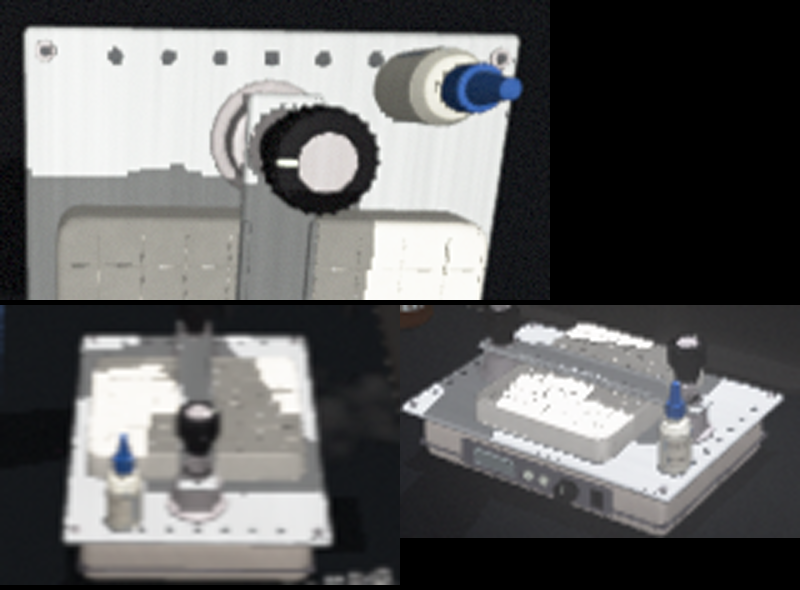

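Run:
```python
from h import *
print('knobtop',tri(('wrist0',341,154.8),('side0',269.5,191.5),('scene0',280.8,175.8)))
print('knobtop side/wr',tri(('wrist0',341,154.8),('side0',269.5,191.5)))
print('tip',tri(('wrist0',414.8,126),('side0',250.75,197),('scene0',277.8,188.4)))
print('tip2',tri(('wrist0',414.8,126),('side0',250.75,197)))
a=atz('wrist0',220,102,.064);b=atz('wrist0',417.2,104.8,.064);print(a,b,np.linalg.norm(a-b))
# bottle body top circle: centre px (448,87)
print('shoulder',atz('wrist0',210+448/2.5,90+87/2.5,.118))
print('bottle bottom right edge side',atz('side0',220+123/4,165+(528-305)/4,.064))
print('axis eye washer',atz('wrist0',210+272/2.5,90+140/2.5,.0975), atz('side0',220+198/4,165+(508-305)/4,.064))
e,d=ray('wrist0',341,154.8);print(e,atz('wrist0',341,154.8,.156))
# free spot in the scene: timer, racks
for n,u,v in(('timer',576,232),('tape',601,249),('rackc',608,215),('rackfront',607,241)):print(n,atz('side0',(u-400)*1.28,v*1.28,0.0))
```

```text
knobtop (array([ 0.5559, -0.0395,  0.153 ]), [0.001, 0.0015, 0.0011])
knobtop side/wr (array([ 0.5566, -0.0408,  0.1552]), [0.0005, 0.0005])
tip (array([ 0.4976, -0.0623,  0.147 ]), [0.001, 0.0027, 0.0025])
tip2 (array([ 0.4989, -0.0628,  0.1503]), [0.0005, 0.0005])
[ 0.65976693 -0.08534556  0.064     ] [ 0.45185067 -0.08264484  0.064     ] 0.2079338007953939
shoulder [ 0.50376645 -0.06300418  0.118     ]
bottle bottom right edge side [ 0.49838718 -0.0725319   0.064     ]
axis eye washer [ 0.56089881 -0.04248807  0.0975    ] [ 0.55848831 -0.04769016  0.064     ]
[ 0.62570733 -0.06747417  0.38449496] [ 0.55632237 -0.04075452  0.156     ]
timer [ 0.43212949 -0.31638232  0.        ]
tape [ 0.51881534 -0.38461561  0.        ]
rackc [ 5.44740226e-01 -2.40056945e-01 -1.11022302e-16]
rackfront [ 0.53899601 -0.35371906  0.        ]
```

>>> jog_arm([
  [[0.0156, 0.0313, 0.013, 0], [0.0156, 0.0313, 0.013, 0], [0.0156, 0.0313, 0.013, 0], [0.0156, 0.0313, 0.013, 0], [0, 0, 0, 0.1726], [0, 0, 0, 0.1726], [0, 0, 0, 0.1726], [0, 0, 0, 0.1726], [0, 0, 0, 0.1726], [0, 0, 0, 0.1726], [0, 0, 0, 0.1726], [0, 0, 0, 0], [0, 0, 0, 0]],
], claw=0.55)

```text
time_s: 1.78
tcp_pos: [0.4997, -0.0624, 0.2401]
ee_rot: [[-0.934, -0.357, -0.0], [-0.357, 0.934, -0.0], [0.0, 0.0, -1.0]]
wrist_force: [-0.2, 0.6, -0.2]
gripper_width: 0.548
gripper_force: 0.0
```

Run:
```python
from h import *
snap('wrist','wrist1');s=sense();print(s['time_s'],s['tcp_pos'],s['joints'],s['ee_rot'],s['gripper_width'],s['wrist_force'])
cv2.imwrite('pics/w1.png',cv2.resize(cv2.imread('pics/wrist1.png'),(800,600)))
```

```text
1.825 [ 0.49973301 -0.06239752  0.24020208] [ 1.13831354e+01  1.29677234e+01 -2.07481037e+01  5.30645957e-04
 -5.62918149e+01 -8.04977086e+01] [[-9.34293340e-01 -3.56505174e-01 -1.29231359e-04]
 [-3.56505172e-01  9.34293348e-01 -3.38770475e-05]
 [ 1.32817342e-04  1.44205482e-05 -9.99999991e-01]] 0.5518032932452352 [ 0.22120929 -0.38353088  0.21715625]
```

View pics/w1.png

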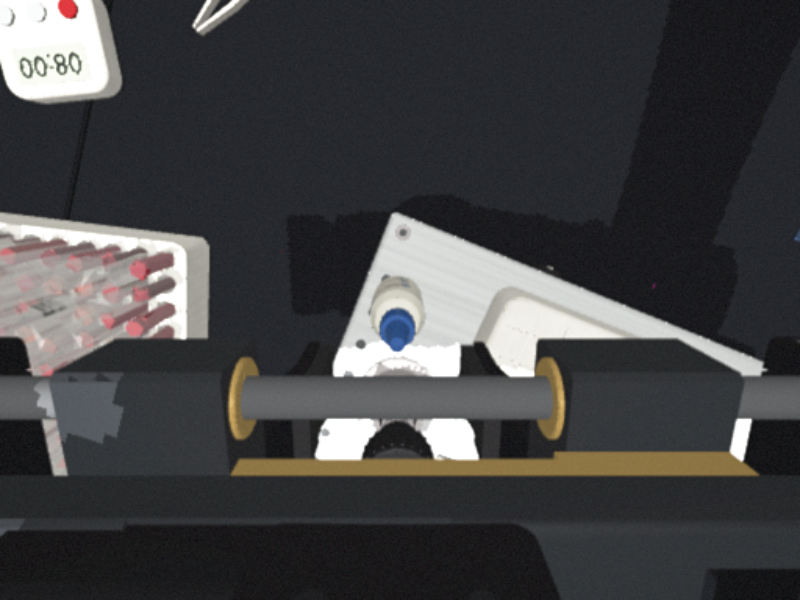

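Bottle tip is at (397,343) and its body at (398,298) in the 800-wide view. The rack is on the left with its corner at (207,240), and the timer is at upper left (60,50).

Run:
```python
from h import *
k=1/1.5625
print('tip',atz('wrist1',397*k,343*k,.149),tri(('wrist0',414.8,126),('wrist1',397*k,343*k)))
print('shoulder',atz('wrist1',398*k,302*k,.118))
print('rack corner .0/.05/.107',[atz('wrist1',207*k,240*k,z).round(3) for z in(0,.05,.107)],atz('wrist1',209*k,335*k,.05))
print('timer',atz('wrist1',120*k,85*k,.02))
print('shaker corner',atz('wrist1',395*k,212*k,.064))
```

```text
tip [ 0.49791797 -0.0630865   0.149     ] (array([ 0.4978, -0.0629,  0.1493]), [0.0003, 0.0003])
shoulder [ 0.48812913 -0.0662307   0.118     ]
rack corner .0/.05/.107 [array([ 0.522, -0.202,  0.   ]), array([ 0.509, -0.185,  0.05 ]), array([ 0.495, -0.165,  0.107])] [ 0.56896683 -0.1672449   0.05      ]
timer [ 0.44164599 -0.27219684  0.02      ]
shaker corner [ 0.45100777 -0.08208292  0.064     ]
```

>>> jog_arm([
  [[0.0015, 0, 0.026, 0], [0, 0, 0.026, 0], [0, 0, 0.019, 0], [0, 0, 0.008, 0], [0, 0, 0, 0], [0, 0, 0, 0]],
])

```text
time_s: 2.58
tcp_pos: [0.4989, -0.0628, 0.1621]
ee_rot: [[-0.935, -0.355, 0.002], [-0.355, 0.935, 0.0], [-0.002, -0.001, -1.0]]
wrist_force: [0.5, 1.0, -0.9]
gripper_width: 0.549
gripper_force: 0.0
```

>>> jog_arm([
  [[0, 0, 0, 0], [0, 0, 0, 0], [0, 0, 0, 0], [0, 0, 0, 0], [0, 0, 0, 0]],
], claw=0)

```text
time_s: 3.2
tcp_pos: [0.4985, -0.0629, 0.1615]
ee_rot: [[-0.935, -0.355, 0.0], [-0.355, 0.935, -0.0], [-0.0, -0.0, -1.0]]
wrist_force: [0.8, -0.6, 2.7]
gripper_width: 0.319
gripper_force: 30.0
```

>>> jog_arm([
  [[0, 0, -0.02, 0], [0, 0, -0.03, 0], [0.01, -0.006, -0.01, 0], [0.025, -0.0157, 0, 0], [0.025, -0.016, 0, 0], [0.025, -0.016, 0, 0], [0.0117, -0.008, 0.01, 0], [0, 0, 0.03, 0], [0, 0, 0.03, 0], [0, 0, 0.025, 0], [0, 0, 0.013, 0], [0, 0, 0.008, 0], [0, 0, 0.004, 0], [0, 0, 0.002, 0], [0, 0, 0, 0], [0, 0, 0, 0]],
])

```text
time_s: 5.2
tcp_pos: [0.4301, -0.1549, 0.0997]
ee_rot: [[-0.935, -0.355, 0.001], [-0.355, 0.935, -0.0], [-0.001, -0.0, -1.0]]
wrist_force: [0.5, 0.8, -1.6]
gripper_width: 0.315
gripper_force: 30.0
```

>>> jog_arm([
  [[0, 0, 0.001, 0], [0, 0, 0.001, 0], [0, 0, 0, 0]],
])

```text
time_s: 5.58
tcp_pos: [0.43, -0.1549, 0.0975]
ee_rot: [[-0.935, -0.355, 0.0], [-0.355, 0.935, -0.0], [-0.0, -0.0, -1.0]]
wrist_force: [-0.4, 1.1, 3.5]
gripper_width: 0.316
gripper_force: 30.0
```

Run:
```python
from h import *
s=sense();print(s['time_s'],s['tcp_pos'],s['wrist_force'])
snap('side','side2');snap('scene','scene2')
a=cv2.resize(cv2.imread('pics/side2.png')[150:290,170:310],(400,400),interpolation=cv2.INTER_CUBIC)
b=cv2.resize(cv2.imread('pics/scene2.png')[130:270,190:330],(400,400),interpolation=cv2.INTER_CUBIC)
cv2.imwrite('pics/c2.png',np.hstack([a,b]))
```

```text
5.575 [ 0.43001866 -0.15487169  0.09747661] [-0.44022358  1.14674896  3.53630007]
```

View pics/c2.png

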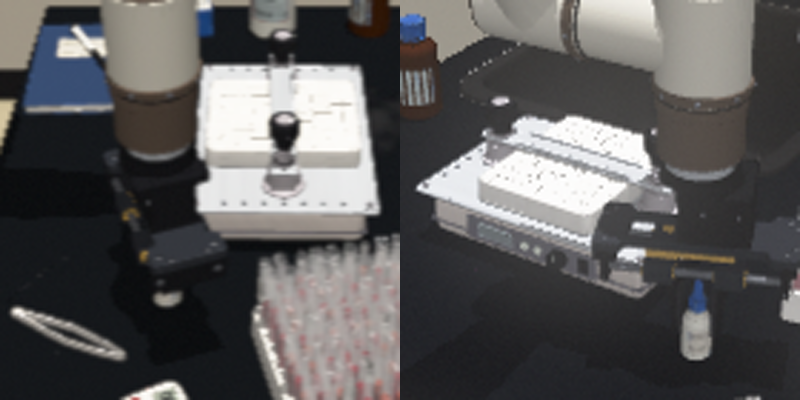

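>>> jog_arm([
  [[0, 0, 0, 0], [0, 0, 0, 0], [0, 0, 0, 0], [0, 0, -0.01, 0], [0, 0, -0.02, 0], [0, 0, -0.04, 0], [0, 0, -0.05, 0], [0, 0, -0.032, 0], [0, 0, 0, 0]],
], claw=0.55)

```text
time_s: 6.8
tcp_pos: [0.431, -0.155, 0.2527]
ee_rot: [[-0.935, -0.355, 0.008], [-0.355, 0.935, -0.0], [-0.007, -0.003, -1.0]]
wrist_force: [-0.9, 0.7, -0.6]
gripper_width: 0.552
gripper_force: 0.0
```

>>> jog_arm([
  [[-0.04, 0.0155, 0, 0], [-0.04, 0.0155, 0, 0], [-0.04, 0.0156, 0, 0], [-0.0389, 0.0156, 0, 0], [0, 0, 0, -0.186], [0, 0, 0, -0.186], [0, 0, 0, -0.186], [0, 0, 0, -0.186], [0, 0, 0, -0.186], [0, 0, 0, -0.186], [0, 0, 0, -0.186], [0, 0, 0, -0.186], [0, 0, 0, -0.186], [0, 0, 0, -0.186], [0, 0, 0, -0.186], [0, 0, 0, -0.186], [0, 0, 0, -0.186], [0, 0, 0, -0.186], [0, 0, 0, 0], [0, 0, 0, 0]],
])

```text
time_s: 9.3
tcp_pos: [0.5561, -0.0404, 0.2488]
ee_rot: [[0.984, -0.177, -0.001], [-0.177, -0.984, -0.0], [-0.001, 0.0, -1.0]]
wrist_force: [0.8, 0.2, 0.8]
gripper_width: 0.55
gripper_force: 0.0
```

Run:
```python
from h import *
s=sense();print(s['time_s'],s['tcp_pos'],s['ee_rot'],s['joints'])
for n in('scene','side','wrist'):snap(n,n+'3')
a=cv2.resize(cv2.imread('pics/side3.png')[150:290,170:310],(400,400),interpolation=cv2.INTER_CUBIC)
b=cv2.resize(cv2.imread('pics/scene3.png')[130:270,190:330],(400,400),interpolation=cv2.INTER_CUBIC)
w=cv2.resize(cv2.imread('pics/wrist3.png')[150:320,150:380],(270,200))
o=np.zeros((600,800,3),np.uint8);o[:400]=np.hstack([a,b]);o[400:,:270]=w
cv2.imwrite('pics/c3.png',o)
```

```text
9.3 [ 0.55607121 -0.04039501  0.24877764] [[ 9.84248778e-01 -1.76785672e-01 -1.08145473e-03]
 [-1.76785874e-01 -9.84249331e-01 -9.35861745e-05]
 [-1.04787640e-03  2.83297998e-04 -9.99999411e-01]] [ 1.24970932e+01  1.75852564e+01 -1.28295524e+01 -9.47135019e-03
 -5.96468465e+01  6.73250985e+01]
```

View pics/c3.png

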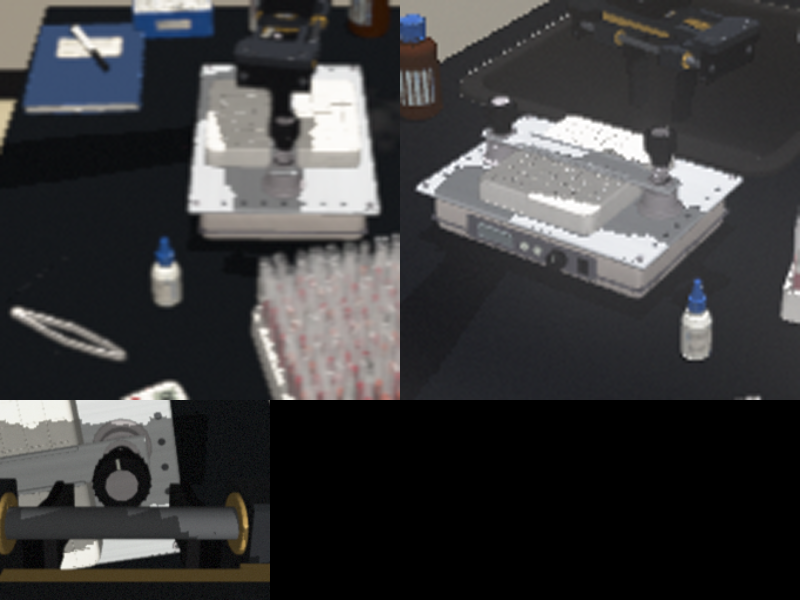

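The bottle stands upright on the worktop. In the wrist view the knob's disc centre is at about (253,222) original, with its mark pointing up.

Run:
```python
from h import *
print(atz('wrist3',253,222,.1555),tri(('wrist0',341,154.8),('wrist3',253,222)))
```

```text
[ 0.5567535  -0.04049356  0.1555    ] (array([ 0.5541, -0.0399,  0.1482]), [0.0001, 0.0001])
```

>>> jog_arm([
  [[0.0005, 0, 0.02, 0], [0, 0, 0.02, 0], [0, 0, 0.01, 0], [0, 0, 0.0035, 0], [0, 0, 0, 0], [0, 0, 0, 0], [0, 0, 0, 0]],
])

```text
time_s: 10.32
tcp_pos: [0.5571, -0.0404, 0.1963]
ee_rot: [[0.985, -0.174, 0.001], [-0.174, -0.985, 0.0], [0.001, -0.0, -1.0]]
wrist_force: [0.4, -0.1, 1.5]
gripper_width: 0.551
gripper_force: 0.0
```

>>> jog_arm([
  [[0, 0, 0, 0], [0, 0, 0, 0], [0, 0, 0, 0], [0, 0, 0, 0], [0, 0, 0, 0], [0, 0, 0, 0]],
], claw=0)

```text
time_s: 11.08
tcp_pos: [0.5569, -0.0405, 0.1958]
ee_rot: [[0.985, -0.174, 0.0], [-0.174, -0.985, -0.0], [0.0, 0.0, -1.0]]
wrist_force: [-0.1, -0.3, 0.5]
gripper_width: 0.376
gripper_force: 30.0
```

>>> jog_arm([
  [[0, 0, 0.0005, 0], [0, 0, 0, 0], [0, 0, 0, 0]],
])

```text
time_s: 11.45
tcp_pos: [0.5569, -0.0405, 0.1955]
ee_rot: [[0.985, -0.174, 0.0], [-0.174, -0.985, -0.0], [0.0, 0.0, -1.0]]
wrist_force: [-1.8, -0.7, 4.0]
gripper_width: 0.378
gripper_force: 30.0
```

>>> jog_arm([
  [[0, 0, -0.0001, -0.08], [0, 0, -0.0001, -0.08], [0, 0, 0, 0], [0, 0, 0, 0]],
])

```text
time_s: 11.95
tcp_pos: [0.5569, -0.0404, 0.1957]
ee_rot: [[1.0, -0.016, 0.0], [-0.016, -1.0, 0.0], [0.0, -0.0, -1.0]]
wrist_force: [-1.4, 1.1, 4.3]
gripper_width: 0.379
gripper_force: 29.9
```

>>> jog_arm([
  [[0, 0, -5e-05, -0.07], [0, 0, -0.0001, -0.07], [0, 0, 0, 0], [0, 0, 0, 0]],
])

```text
time_s: 12.45
tcp_pos: [0.5569, -0.0403, 0.1958]
ee_rot: [[0.992, 0.124, 0.0], [0.124, -0.992, 0.0], [0.0, -0.0, -1.0]]
wrist_force: [-2.3, 1.6, 4.6]
gripper_width: 0.38
gripper_force: 30.0
```

>>> jog_arm([
  [[0, 0, -0.0001, -0.06], [0, 0, -0.0001, -0.06], [0, 0, 0, 0], [0, 0, 0, 0]],
])

```text
time_s: 12.95
tcp_pos: [0.5569, -0.0402, 0.1959]
ee_rot: [[0.97, 0.241, 0.0], [0.241, -0.97, 0.0], [0.0, -0.0, -1.0]]
wrist_force: [-1.8, 3.0, 5.3]
gripper_width: 0.375
gripper_force: 29.9
```

>>> jog_arm([
  [[0, 0, -0.0001, -0.06], [0, 0, -0.0001, -0.06], [0, 0, 0, 0], [0, 0, 0, 0]],
])

```text
time_s: 13.45
tcp_pos: [0.5569, -0.0401, 0.1961]
ee_rot: [[0.935, 0.356, 0.0], [0.356, -0.935, 0.001], [0.0, -0.0, -1.0]]
wrist_force: [-2.3, 4.3, 4.7]
gripper_width: 0.378
gripper_force: 30.0
```

>>> jog_arm([
  [[0, 0, -0.0001, -0.05], [0, 0, -0.0001, -0.05], [0, 0, 0, 0], [0, 0, 0, 0]],
])

```text
time_s: 13.95
tcp_pos: [0.5568, -0.04, 0.1962]
ee_rot: [[0.894, 0.447, 0.0], [0.447, -0.894, 0.001], [0.0, -0.001, -1.0]]
wrist_force: [-2.4, 4.4, 6.0]
gripper_width: 0.376
gripper_force: 30.0
```

>>> jog_arm([
  [[0, 0, 0, -0.05], [0, 0, -0.0001, -0.05], [0, 0, 0, 0], [0, 0, 0, 0]],
])

```text
time_s: 14.45
tcp_pos: [0.5568, -0.04, 0.1963]
ee_rot: [[0.845, 0.534, 0.0], [0.534, -0.845, 0.001], [0.0, -0.001, -1.0]]
wrist_force: [-2.5, 5.3, 5.7]
gripper_width: 0.377
gripper_force: 29.9
```

>>> jog_arm([
  [[0, 0, -0.0001, -0.05], [0, 0, 0, -0.05], [0, 0, 0, 0], [0, 0, 0, 0]],
])

```text
time_s: 14.95
tcp_pos: [0.5567, -0.0399, 0.1964]
ee_rot: [[0.788, 0.616, -0.0], [0.616, -0.788, 0.001], [0.0, -0.001, -1.0]]
wrist_force: [-3.6, 5.3, 6.4]
gripper_width: 0.378
gripper_force: 30.0
```

>>> jog_arm([
  [[0, 0, -0.0001, -0.05], [0, 0, -0.0001, -0.05], [0, 0, 0, 0], [0, 0, 0, 0]],
])

```text
time_s: 15.45
tcp_pos: [0.5567, -0.0399, 0.1966]
ee_rot: [[0.722, 0.692, -0.0], [0.692, -0.722, 0.001], [0.001, -0.001, -1.0]]
wrist_force: [-2.5, 4.9, 4.9]
gripper_width: 0.379
gripper_force: 29.9
```

>>> jog_arm([
  [[0, 0, 0, -0.05], [0, 0, -0.0001, -0.05], [0, 0, 0, 0], [0, 0, 0, 0]],
])

```text
time_s: 15.95
tcp_pos: [0.5566, -0.0398, 0.1967]
ee_rot: [[0.65, 0.76, -0.0], [0.76, -0.65, 0.001], [0.001, -0.001, -1.0]]
wrist_force: [-3.0, 6.8, 4.9]
gripper_width: 0.382
gripper_force: 30.0
```

>>> jog_arm([
  [[0, 0, -0.0001, -0.05], [0, 0, 0, -0.05], [0, 0, 0, 0], [0, 0, 0, 0]],
])

```text
time_s: 16.45
tcp_pos: [0.5566, -0.0397, 0.1968]
ee_rot: [[0.571, 0.821, -0.0], [0.821, -0.571, 0.001], [0.001, -0.001, -1.0]]
wrist_force: [-2.9, 6.3, 5.7]
gripper_width: 0.373
gripper_force: 29.9
```

>>> jog_arm([
  [[0, 0, -0.0001, -0.05], [0, 0, -0.0001, -0.05], [0, 0, 0, 0], [0, 0, 0, 0]],
])

```text
time_s: 16.95
tcp_pos: [0.5565, -0.0397, 0.1968]
ee_rot: [[0.486, 0.874, -0.001], [0.874, -0.486, 0.001], [0.001, -0.001, -1.0]]
wrist_force: [-2.9, 5.7, 4.7]
gripper_width: 0.375
gripper_force: 29.9
```

>>> jog_arm([
  [[0, 0, 0, -0.05], [0, 0, -0.0001, -0.05], [0, 0, 0, 0], [0, 0, 0, 0]],
])

```text
time_s: 17.45
tcp_pos: [0.5564, -0.0397, 0.1962]
ee_rot: [[0.396, 0.918, -0.001], [0.918, -0.396, 0.001], [0.001, -0.002, -1.0]]
wrist_force: [-2.6, 5.8, 1.8]
gripper_width: 0.38
gripper_force: 29.9
```

>>> jog_arm([
  [[0, 0, -0.0001, -0.05], [0, 0, 0, -0.05], [0, 0, 0, 0], [0, 0, 0, 0]],
])

```text
time_s: 17.95
tcp_pos: [0.5563, -0.0397, 0.1956]
ee_rot: [[0.303, 0.953, -0.002], [0.953, -0.303, 0.002], [0.001, -0.002, -1.0]]
wrist_force: [-0.2, 6.1, -1.7]
gripper_width: 0.379
gripper_force: 29.9
```

>>> jog_arm([
  [[0, 0, 0, 0], [0, 0, 0, 0], [0, 0, 0, 0], [0, 0, 0, 0]],
], claw=0.55)

```text
time_s: 18.45
tcp_pos: [0.5569, -0.0407, 0.1972]
ee_rot: [[0.301, 0.953, 0.0], [0.953, -0.301, -0.0], [-0.0, 0.0, -1.0]]
wrist_force: [-0.4, 0.4, -1.2]
gripper_width: 0.547
gripper_force: 0.0
```

Run:
```python
from h import *
s=sense();print(s['time_s'],s['tcp_pos'],s['joints'],s['wrist_force'],s['gripper_width'],np.degrees(np.arctan2(s['ee_rot'][1][0],s['ee_rot'][0][0])))
for n in('scene','side','wrist'):snap(n,n+'4')
a=cv2.resize(cv2.imread('pics/side4.png')[170:240,230:300],(400,400),interpolation=cv2.INTER_CUBIC)
b=cv2.resize(cv2.imread('pics/scene4.png')[150:220,250:320],(400,400),interpolation=cv2.INTER_CUBIC)
a0=cv2.resize(cv2.imread('pics/side3.png')[185:220,230:300],(400,200),interpolation=cv2.INTER_CUBIC)
b0=cv2.resize(cv2.imread('pics/scene3.png')[165:200,250:320],(400,200),interpolation=cv2.INTER_CUBIC)
cv2.imwrite('pics/c4.png',np.vstack([np.hstack([a,b]),np.hstack([a0,b0])]))
```

```text
18.45 [ 0.55688436 -0.04070652  0.19720526] [ 1.24529155e+01  2.06461375e+01 -1.65974470e+01  1.02908111e-02
 -5.27505307e+01  1.49994176e+02] [-0.43313644  0.39170385 -1.19136579] 0.5465299571068721 72.45332006770552
```

View pics/c4.png

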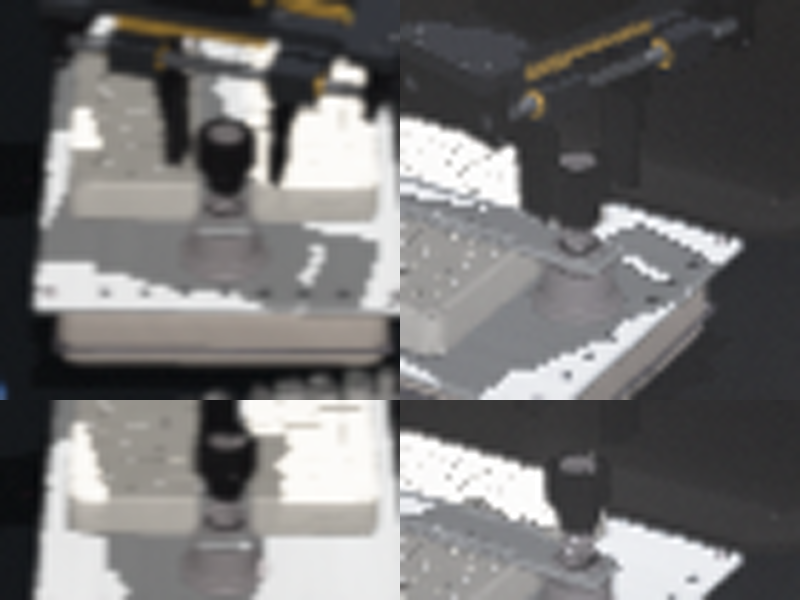

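Run:
```python
from h import *
w=cv2.resize(cv2.imread('pics/wrist4.png')[150:300,160:360],(800,600),interpolation=cv2.INTER_CUBIC)
cv2.imwrite('pics/c5.png',w)
```

```text
(no output)
```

View pics/c5.png

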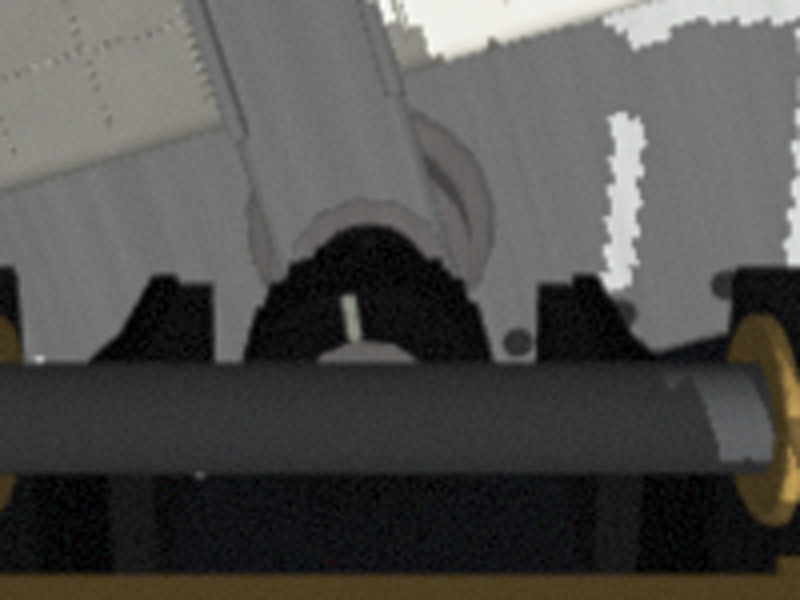

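Run:
```python
from h import *
def proj(fn,p):
    m=json.load(open(f'pics/{fn}.json'));f=192/np.tan(np.radians(m['fovy'])/2)
    c=np.array(m['rotation']).T@(np.array(p)-m['eye']);return c[:2]/c[2]*f+[m['cx'],m['cy']]
t=np.linspace(0,2*np.pi,180)
for fn,off,k in(('wrist4',(160,150),4),):
  for z in(.148,.150,.152,.154,.156,.158):
    for r in(.009,.017):
      q=np.array([proj(fn,(.5565+r*np.cos(a),-.0405+r*np.sin(a),z)) for a in t]);q=(q-off)*k
      print(z,r,'top',q[q[:,1].argmin()].round(),'x',q[:,0].min().round(),q[:,0].max().round())
# template match of the knob-top patch, side and scene
for n,(u,v) in(('side',(269,196)),('scene',(281,180))):
  a=cv2.cvtColor(cv2.imread(f'pics/{n}0.png'),6);b=cv2.cvtColor(cv2.imread(f'pics/{n}4.png'),6)
  for z in(.1555,.149,.1465):print(n,z,proj(n+'0',(.5565,-.0405,z)).round(1),end=' ')
  print()
for n,u,v in(('side4',230+225/5.714,170+131/5.714),('scene4',250+578/5.714-400/5.714,150+160/5.714)):print(n,u,v)
```

```text
0.148 0.009 top [364. 337.] x 296.0 432.0
0.148 0.017 top [364. 279.] x 236.0 492.0
0.15 0.009 top [364. 343.] x 295.0 432.0
0.15 0.017 top [364. 284.] x 234.0 493.0
0.152 0.009 top [364. 349.] x 294.0 433.0
0.152 0.017 top [364. 290.] x 232.0 495.0
0.154 0.009 top [363. 355.] x 293.0 434.0
0.154 0.017 top [363. 295.] x 230.0 497.0
0.156 0.009 top [363. 361.] x 292.0 435.0
0.156 0.017 top [363. 301.] x 228.0 498.0
0.158 0.009 top [363. 368.] x 291.0 435.0
0.158 0.017 top [363. 307.] x 226.0 500.0
side 0.1555 [269.3 191.3] side 0.149 [269.3 193. ] side 0.1465 [269.3 193.6] 
scene 0.1555 [281.4 174.8] scene 0.149 [281.4 176.7] scene 0.1465 [281.4 177.5] 
side4 269.3769688484424 192.92614630731538
scene4 281.15155757787886 178.0014000700035
```

>>> jog_arm([
  [[0, -0.0009, 0.004, 0], [0, 0, 0.004, 0], [0, 0, 0.0002, 0], [0, 0, 0, 0]],
])

```text
time_s: 19.1
tcp_pos: [0.556, -0.0402, 0.1889]
ee_rot: [[0.301, 0.954, -0.0], [0.954, -0.301, -0.0], [-0.0, -0.0, -1.0]]
wrist_force: [-0.9, 0.0, -0.4]
gripper_width: 0.554
gripper_force: 0.0
```

>>> jog_arm([
  [[0, 0, 0, 0], [0, 0, 0, 0], [0, 0, 0, 0], [0, 0, 0, 0], [0, 0, 0, 0], [0, 0, 0, 0]],
], claw=0)

```text
time_s: 19.85
tcp_pos: [0.556, -0.0402, 0.1891]
ee_rot: [[0.301, 0.954, 0.0], [0.954, -0.301, 0.0], [0.0, 0.0, -1.0]]
wrist_force: [0.3, -0.1, 2.1]
gripper_width: 0.379
gripper_force: 30.0
```

>>> jog_arm([
  [[0, 0, 0.0001, 0.1], [0, 0, 0.0001, 0.1], [0, 0, 0.0001, 0.1], [0, 0, 0.0002, 0.1], [0, 0, 0, 0], [0, 0, 0, 0]],
])

```text
time_s: 20.6
tcp_pos: [0.5561, -0.0402, 0.1885]
ee_rot: [[0.648, 0.762, 0.0], [0.762, -0.648, -0.0], [0.0, 0.0, -1.0]]
wrist_force: [-0.0, -1.1, 0.3]
gripper_width: 0.381
gripper_force: 30.0
```

>>> jog_arm([
  [[0, 0, 0.00018, 0.14], [0, 0, 0.00018, 0.14], [0, 0, 0.00018, 0.14], [0, 0, 0.00018, 0.14], [0, 0, 0.00018, 0.14], [0, 0, 0.00018, 0.14], [0, 0, 0.00018, 0.14], [0, 0, 0.00018, 0.14], [0, 0, 0.00018, 0.14], [0, 0, 0.00018, 0.14], [0, 0, 0, 0], [0, 0, 0, 0]],
])

```text
time_s: 22.1
tcp_pos: [0.5561, -0.0404, 0.1868]
ee_rot: [[0.862, -0.508, 0.0], [-0.508, -0.862, -0.0], [0.0, 0.0, -1.0]]
wrist_force: [0.6, -1.7, 0.5]
gripper_width: 0.376
gripper_force: 30.0
```

>>> jog_arm([
  [[0, 0, 0.00018, 0.14], [0, 0, 0.00018, 0.14], [0, 0, 0.00018, 0.14], [0, 0, 0.00018, 0.14], [0, 0, 0.00018, 0.14], [0, 0, 0.00018, 0.14], [0, 0, 0.00018, 0.14], [0, 0, 0.00018, 0.14], [0, 0, 0.00018, 0.14], [0, 0, 0.00018, 0.14], [0, 0, 0, 0], [0, 0, 0, 0]],
])

```text
time_s: 23.6
tcp_pos: [0.5559, -0.0404, 0.1849]
ee_rot: [[-0.354, -0.935, -0.0], [-0.935, 0.354, -0.0], [0.0, 0.0, -1.0]]
wrist_force: [-0.5, -2.3, 0.9]
gripper_width: 0.375
gripper_force: 30.0
```

>>> jog_arm([
  [[0, 0, 0, 0], [0, 0, 0, 0], [0, 0, 0, 0]],
], claw=0.55)

```text
time_s: 23.98
tcp_pos: [0.556, -0.0399, 0.1848]
ee_rot: [[-0.356, -0.935, -0.0], [-0.935, 0.356, 0.0], [-0.0, 0.0, -1.0]]
wrist_force: [-0.8, 0.4, 0.3]
gripper_width: 0.537
gripper_force: 0.0
```

>>> jog_arm([
  [[0, 0, 0, -0.178], [0, 0, 0, -0.178], [0, 0, 0, -0.178], [0, 0, 0, -0.178], [0, 0, 0, -0.178], [0, 0, 0, -0.178], [0, 0, 0, -0.178], [0, 0, 0, -0.178], [0, 0, 0, -0.178], [0, 0, 0, -0.178], [0, 0, 0, -0.178], [0, 0, 0, -0.178], [0, 0, 0, -0.178], [0, 0, 0, -0.178], [0, 0, 0, -0.178], [0, 0, 0, -0.178], [0, 0, 0, -0.178], [0, 0, 0, -0.178], [0, 0, 0, 0], [0, 0, 0, 0]],
])

```text
time_s: 26.48
tcp_pos: [0.556, -0.0401, 0.1849]
ee_rot: [[0.299, 0.954, -0.0], [0.954, -0.299, 0.0], [0.0, -0.0, -1.0]]
wrist_force: [-0.4, 0.0, -0.0]
gripper_width: 0.549
gripper_force: 0.0
```

Run:
```python
from h import *
s=sense();print(s['time_s'],s['tcp_pos'],s['joints'][5])
snap('side','side5');snap('scene','scene5')
a=cv2.resize(cv2.imread('pics/side5.png')[170:240,230:300],(400,400),interpolation=cv2.INTER_CUBIC)
b=cv2.resize(cv2.imread('pics/scene5.png')[150:220,250:320],(400,400),interpolation=cv2.INTER_CUBIC)
cv2.imwrite('pics/c6.png',np.hstack([a,b]))
```

```text
26.475 [ 0.55599851 -0.04011038  0.18486564] 150.04722685076032
```

View pics/c6.png

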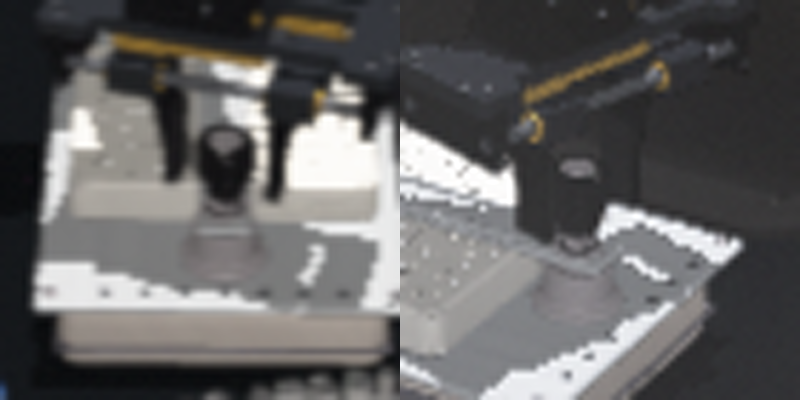

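The knob top has dropped from rows 131/160 to 138/167 in the crops, about 4 mm, as half a turn should give. I'll grip again for the second half.

>>> jog_arm([
  [[0, 0, 0, 0], [0, 0, 0, 0], [0, 0, 0, 0], [0, 0, 0, 0], [0, 0, 0, 0], [0, 0, 0, 0]],
], claw=0)

```text
time_s: 27.32
tcp_pos: [0.556, -0.0402, 0.1849]
ee_rot: [[0.297, 0.955, 0.0], [0.955, -0.297, -0.0], [-0.0, 0.0, -1.0]]
wrist_force: [0.7, -0.1, -0.6]
gripper_width: 0.379
gripper_force: 30.0
```

>>> jog_arm([
  [[0, 0, 0.00018, 0.14], [0, 0, 0.00018, 0.14], [0, 0, 0.00018, 0.14], [0, 0, 0.00018, 0.14], [0, 0, 0.00018, 0.14], [0, 0, 0.00018, 0.14], [0, 0, 0.00018, 0.14], [0, 0, 0.00018, 0.14], [0, 0, 0.00018, 0.14], [0, 0, 0.00018, 0.14], [0, 0, 0, 0], [0, 0, 0, 0]],
])

```text
time_s: 28.82
tcp_pos: [0.5561, -0.0403, 0.1832]
ee_rot: [[0.992, -0.129, 0.0], [-0.129, -0.992, -0.0], [0.0, 0.0, -1.0]]
wrist_force: [0.5, -1.5, 0.9]
gripper_width: 0.376
gripper_force: 30.0
```

>>> jog_arm([
  [[0, 0, 0.00018, 0.14], [0, 0, 0.00018, 0.14], [0, 0, 0.00018, 0.14], [0, 0, 0.00018, 0.14], [0, 0, 0.00018, 0.14], [0, 0, 0.00018, 0.14], [0, 0, 0.00018, 0.14], [0, 0, 0.00018, 0.14], [0, 0, 0.00018, 0.14], [0, 0, 0.00018, 0.14], [0, 0, 0.00018, 0.14], [0, 0, 0.00018, 0.14], [0, 0, 0.00018, 0.14], [0, 0, 0, 0], [0, 0, 0, 0]],
])

```text
time_s: 30.7
tcp_pos: [0.5559, -0.0404, 0.1808]
ee_rot: [[-0.369, -0.93, -0.0], [-0.93, 0.369, -0.0], [0.0, 0.0, -1.0]]
wrist_force: [0.8, -1.9, 0.3]
gripper_width: 0.379
gripper_force: 30.0
```

Run:
```python
from h import *
s=sense();print(s['time_s'],s['tcp_pos'],s['joints'][5],s['wrist_force'],s['moment'])
snap('side','side6');snap('scene','scene6');snap('wrist','wrist6')
w=cv2.resize(cv2.imread('pics/wrist6.png')[150:300,160:360],(533,400),interpolation=cv2.INTER_CUBIC)
a=cv2.resize(cv2.imread('pics/side6.png')[170:240,230:300],(266,266),interpolation=cv2.INTER_CUBIC)
b=cv2.resize(cv2.imread('pics/scene6.png')[150:220,250:320],(266,266),interpolation=cv2.INTER_CUBIC)
o=np.zeros((532,799,3),np.uint8);o[:266,:266]=a;o[266:,:266]=b;o[:400,266:]=w
cv2.imwrite('pics/c7.png',o)
```

```text
30.7 [ 0.55590632 -0.04040521  0.18078608] -34.16243398121933 [ 0.83152628 -1.94633723  0.29215473] [-0.63616456 -0.06207745  0.046481  ]
```

View pics/c7.png

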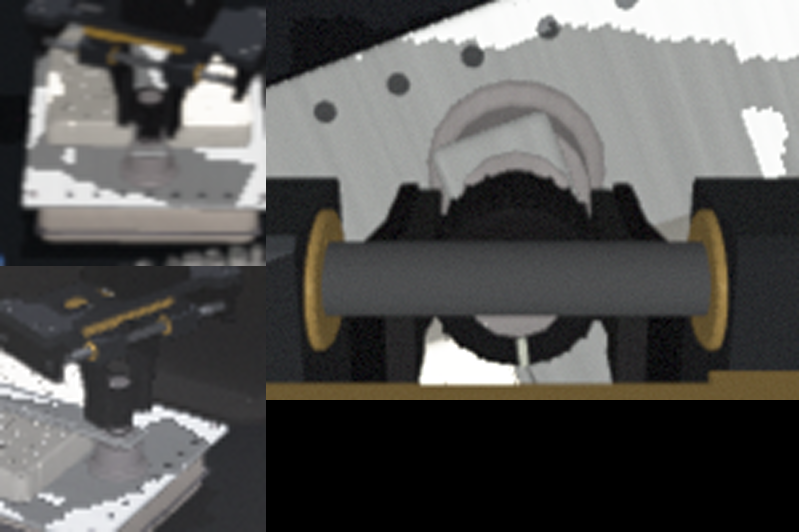

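The final view shows the knob gripped, its mark on the opposite side at (522,355) as expected. Its top is about 15 mm below the start (side crop (149,96)), which matches a depth of about 0.018.

```bash
python3 -c "
from station import *
print(finish_job())"
```

```text
the job is handed in; nothing more can be done
None
```

I stood the dropper bottle upright on the worktop, turned the bolt back until it dropped into its thread, then forward one full turn (about 0.018 down), and handed in at about 31 s with the knob still gripped.

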